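Call the apprentice and point out the blank and the block

TASK

Press the red call button to call the apprentice. Then show what to work on next: bring the fingertips two or three centimetres above the middle of the copper blank and stay there for two seconds, then point in the same way at the middle of the steel bench block for two seconds and finish still pointing at it. Do not touch the mat, the blanks, the blocks or the tools around, and never come down low over the other blanks or the wooden doming block: cross them high up.

Things in the scene. Friction and masses are not known exactly. Their poses are not given: they have to be found in the camera images.
- call (a joint): travel of the red call button, m: 0 = up, 0.006 = fully down; it moves straight down under a light spring (about 4 N when fully down) and comes back up when let go. It counts as pressed beyond 0.004.
- call_top (a point): centre of the top face of the red round call button (34 mm across) in its fixed round black housing (50 mm across, 12 mm high) on the table, 22 mm above the table when up; moves with the button. It stands either on the left or on the right, on the robot's side of the work, in mirrored places with the tape roll.
- copper_top (a point): centre of the top face of the copper blank (reddish orange), the one to point at
- brass_top (a point): centre of the top face of the brass blank (yellow)
- silver_top (a point): centre of the top face of the silver blank (pale grey)
- copper: round flat copper (reddish orange) metal blank, a loose disc 40 mm across and 4 mm thick lying on the black rubber mat; origin at the centre of its underside, z up
- brass: round flat brass (yellow) metal blank, a loose disc 40 mm across and 4 mm thick lying on the black rubber mat; origin at the centre of its underside, z up
- silver: round flat silver (pale grey) metal blank, a loose disc 40 mm across and 4 mm thick lying on the black rubber mat; origin at the centre of its underside, z up
- bench_mat: fixed black rubber mat, 100 x 260 x 6 mm, long side along its y; origin at the centre of its underside. The three blanks lie in a row along it about 80 mm apart, in any order.
- steel_block: plain steel bench block, 75 x 75 x 20 mm, loose on the table to the left or right of the mat; origin at the centre of its underside, z up
- steel_block_top (a point): centre of the steel block's top face, 20 mm above the table
- doming_block: wooden doming block, 75 x 75 x 45 mm with dark round hollows marked on top, loose on the other side of the mat from the steel block; origin at the centre of its underside
- doming_block_top (a point): centre of the doming block's top face, 45 mm above the table
- tape: bystander: roll of cream tape lying flat, a loose ring 90 mm outside diameter, 24 mm high; origin at the centre of its underside
- punch_pot: bystander: white pot full of steel punches, 68 mm across, 110 mm high with the punches; loose; origin at the centre of its underside
- mallet: bystander: wooden mallet standing on the face of its 68 mm wide, 80 mm high head beyond the black rubber mat, its handle level, reaching 220 mm along the mallet's y; loose; origin at the centre of the head's underside
Not all that is in view belongs to the job. Of the things that look like the doming_block, the largest one is meant.

How it is judged:
By the outcome, as a careful person would: the job done as asked, in the order asked, and still so for the second after the job is handed in, with the robot touching nothing.
It also fails if it takes over 70 s, if anything falls off the work surface, if the arm or the gripper's body presses on something with over 40 N, if the wrist force passes 120 N, or if a joint passes its speed limit or range.

ROBOT

A 6-joint arm with a two-finger parallel gripper is mounted at the origin on the work surface. World frame = base frame: x ahead of the robot, y to its left, z up, the work surface at z = 0. Lengths are in m, angles in rad, forces in N, time in s.
With the tool pointing down it reaches from about 0.35 to 0.775 m from the base axis. Payload 5.5 kg.
Tool frame: the origin (TCP) lies between the finger pads, 19 mm behind the fingertips; this is the grasp point; z points along the fingers, y is the line along which they close (so a half turn about z gives the same grasp; the last joint's range is limited). The gripper opens to 85 mm and grips with 20 to 120 N. Pads are 22 mm wide; open, the fingers measure 114 mm over their backs; the gripper's body (76 mm by 85 mm) begins 54 mm behind the grasp point. The pads swing forward as they close: fully open they stand 13 mm farther back than shut.
Start: joints at [-1.335, 0.313, 0.046, 1.304, 0, 1.431], TCP at [0.211, -0.535, 0.25] pointing down, gripper open.
Joint ranges: [-2.76, 2.76], [-0.86, 1.69], [-1.03, 1.26], [-2.2, 2.34], [-1.47, 1.5], [-3.14, 3.14]. Speed limits (rad/s): [2.57, 2.57, 3.14, 3.14, 3.14, 3.14].

INTERFACE

Orientations are given as a unit quaternion [w, x, y, z].
In Python, from workcell import telemetry, imaging, env gives the robot as it stands. The module is installed in compiled form; this text tells all that it offers.
- The arm moves only by the tool step_arm, never from a script. Its argument "moves" is a list of rows, each a list of 3 entries, a list of its own where there are three numbers: the shift along the tool's x, y, z in mm, then the turn, a rotation vector about the tool's x, y, z in rad, then the finger opening in mm, from 0 to 85.4. A call has 1 to 8 rows; each row is the pose to reach, as a shift and turn from the pose commanded when the call began, along the tool's axes at that moment; what a row does not reach only later rows make up. A row lasts 1/12 s, in which the tool goes at most 41.7 mm and 7.16 degrees, less where a joint would pass 70% of its speed; a pose out of reach is approached as far as the arm can. A call with a gripper value outside its range is refused whole. The fingers move at their own pace and stop on an object; "grip_force" is the grip in N (left out, the last holds). Time passes only in rows, so rows that repeat a pose let the fingers close. It gives the time, the measured TCP pose, the force, the opening and the grip force at its end, in the units of the state.
- telemetry.get_state(): the state, without advancing time (a new reading comes with each control period).
- imaging.read_camera(name): name is "side" or "top" or "wrist"; returns the picture (480x640x3 uint8, red, green, blue); there is no depth.
- imaging.camera_params(name): a dict with "camera_matrix" (3x3 intrinsics, pixels), "pose" (4x4, takes a point from camera to world coordinates). Camera axes: x right, y up, looking along -z (the intrinsics and any distortion apply to the point x, -y, -z); pixel columns grow to the right and rows downward; lengths in m; the calibration is good to about 2 mm. A picture is of the moment at which its call begins: read the wrist's pose just before it. camera_params takes no time and is no camera call; for the wrist camera it gives the pose at the moment of the call.
- env.hand_in(): hands the job in; it is judged then, once.
The state is a dict: "clock": time; "joint_pos": joint angles; "qvel": joint speeds; "tau": joint torques, N m; "tcp_pos": TCP position; "orientation": TCP orientation; "wrist_force": force on the tool from outside, world axes, zero at the start; "ft_torque": the same for the moment, N m; "finger_gap": finger opening in m; "grip_force": force on a finger pad.
Only numpy, scipy, OpenCV 4.12 (cv2) and the standard library are available. Lean on these libraries where they do the work, as an engineer would, in place of code of your own. Each camera call takes 0.05 s, during which the arm holds its last target. There are 200 camera calls.

## Working session

There is one attempt and no reset: what is moved stays moved. The work goes in short steps, Python scripts to look and compute and a tool call to move; the robot and the scene stay as the last step left them, time stands still between calls to the robot, and variables do not carry over. Pictures are saved under pics/ and viewed, at most 10 in all, crops included, and the job is handed in when it is done.

Besides the shell and the picture viewer there is one more tool, called after "Emit:" as name(argument=value, ...) on one line, values as JSON. step_arm: Moves the arm, as the interface text tells. Its arguments: {"type":"object","properties":{"moves":{"type":"array"},"grip_force":{"type":"number"}},"required":["moves"]}

```bash
mkdir -p pics
cat > h.py <<'E'
import numpy as np, cv2
from workcell import telemetry, imaging, env
from scipy.spatial.transform import Rotation as R
def shot(n,f):
    p=imaging.camera_params(n); im=imaging.read_camera(n); im=np.asarray(im)
    cv2.imwrite(f'pics/{f}.png',im[:,:,::-1]); return im,p
def ray(p,u,v):
    K=np.array(p['camera_matrix']);T=np.array(p['pose'])
    d=np.linalg.inv(K)@[u,v,1]; d=T[:3,:3]@[d[0],-d[1],-d[2]]
    return T[:3,3],d
def onz(p,u,v,z):
    o,d=ray(p,u,v); return o+d*(z-o[2])/d[2]
def tri(a,b):
    # a,b: (params,u,v)
    (o1,d1),(o2,d2)=ray(*a),ray(*b)
    s=np.linalg.lstsq(np.c_[d1,-d2],o2-o1,rcond=None)[0]
    q1,q2=o1+d1*s[0],o2+d2*s[1]; return (q1+q2)/2,np.linalg.norm(q1-q2)
E
python3 - <<'E'
from h import *
a,p=shot('top','top1');b,q=shot('side','side1')
for n,c in (('top',p),('side',q)):print(n,np.round(c['pose'],3).tolist(),np.round(c['camera_matrix'],1).tolist(),[k for k in c])
s=telemetry.get_state();print(s['clock'],s['tcp_pos'],s['orientation'],s['wrist_force'])
E
```

```text
top [[0.026, 0.998, -0.054, 0.541], [-1.0, 0.025, -0.01, -0.058], [-0.008, 0.054, 0.998, 1.139], [0.0, 0.0, 0.0, 1.0]] [[570.5, 0.0, 306.5], [0.0, 570.5, 238.8], [0.0, 0.0, 1.0]] ['camera_matrix', 'pose']
side [[-0.876, 0.266, -0.403, 0.13], [-0.482, -0.45, 0.752, 0.799], [0.019, 0.853, 0.522, 0.669], [0.0, 0.0, 0.0, 1.0]] [[524.5, 0.0, 321.9], [0.0, 524.5, 235.4], [0.0, 0.0, 1.0]] ['camera_matrix', 'pose']
0.1 [ 0.21093963 -0.5344776   0.24920295] [-7.99852714e-04  9.82401293e-01  1.86780781e-01 -2.50312771e-05] [-0.05939353  0.17183422  0.3823453 ]
```

View pics/top1.png

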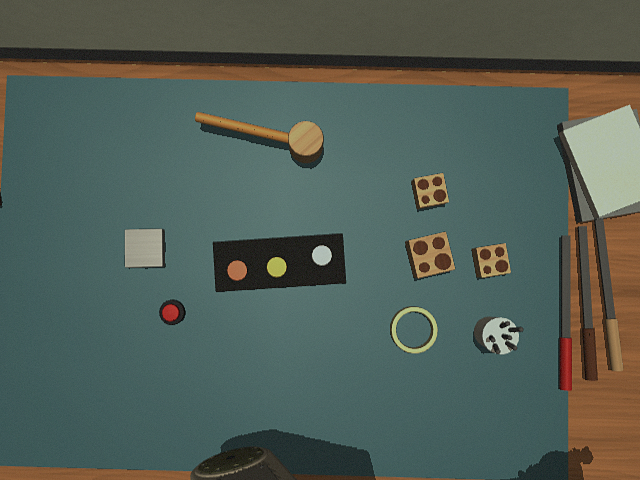

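View pics/side1.png

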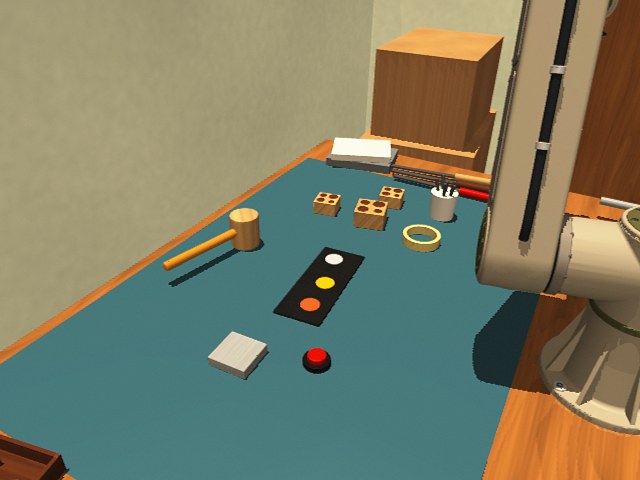

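The top view shows the red button at (171,312), copper at (237,270), brass at (277,267), silver at (322,255), the steel block at (144,248) and the doming blocks at (430,255, largest), (431,191) and (491,261).

Possible mix-ups:
- **Red button:** (171,312), round in a black housing, versus the red file handle at (565,365).
- **Copper:** (237,270) versus brass at (277,267).
- **Steel block:** (144,248) versus the pale book at (605,160) and the silver blank at (322,255).

By the description I choose the first of each pair or group.

```bash
cat > m.py <<'E'
from h import *
a=cv2.imread('pics/top1.png');b=cv2.imread('pics/side1.png')
p=imaging.camera_params('top');q=imaging.camera_params('side')
def cen(im,box,lo,hi):
    x0,y0,x1,y1=box; h=cv2.cvtColor(im,cv2.COLOR_BGR2HSV)[y0:y1,x0:x1]
    m=cv2.inRange(h,np.array(lo),np.array(hi))
    c=max(cv2.findContours(m,0,2)[0],key=cv2.contourArea); 
    M=cv2.moments(c); r=cv2.minAreaRect(c)
    return M['m10']/M['m00']+x0,M['m01']/M['m00']+y0,np.round(r[1],1),round(r[2]),c+[x0,y0]
for n,ba,bb,lo,hi,z in [('call',(150,290,195,335),(295,335,340,380),(0,150,110),(6,255,255),.022),
  ('copper',(215,250,257,290),(290,290,325,317),(3,100,120),(15,255,255),.01),
  ('brass',(258,250,300,290),(308,270,340,295),(20,100,100),(35,255,255),.01),
  ('silver',(305,240,340,270),(320,250,348,268),(0,0,130),(180,60,255),.01),
  ('steel',(115,220,175,280),(200,325,275,370),(0,0,110),(180,70,255),.02)]:
    A=cen(a,ba,lo,hi);B=cen(b,bb,lo,hi)
    t,e=tri((p,A[0],A[1]),(q,B[0],B[1]))
    print(n,np.round(A[:2],1),A[2],A[3],np.round(B[:2],1),B[2],'tri',np.round(t,4),'gap',round(e,4),'top@z',np.round(onz(p,A[0],A[1],z),4)[:2],'side@z',np.round(onz(q,B[0],B[1],z),4)[:2])
big=cv2.resize(a[220:335,115:345],None,fx=3,fy=3);cv2.imwrite('pics/crop1.png',big)
E
python3 m.py
```

```text
call [170.  312.1] [15.7 16.1] 27 [316.1 355.8] [16. 19.] tri [0.4498 0.2158 0.0178] gap 0.0018 top@z [0.4509 0.2152] side@z [0.4469 0.2192]
copper [236.8 269.9] [19. 19.] 0 [309.6 304. ] [12. 19.] tri [0.5357 0.0889 0.0083] gap 0.0015 top@z [0.5364 0.089 ] side@z [0.534  0.0904]
brass [276.2 266.6] [19. 19.] 90 [324.7 282.4] [11. 19.] tri [0.5441 0.0109 0.0084] gap 0.0018 top@z [0.545  0.0112] side@z [0.5423 0.0124]
silver [321.4 254.8] [19. 19.] 72 [333.4 258.6] [10. 17.] tri [ 0.5701 -0.0779  0.0082] gap 0.0015 top@z [ 0.5707 -0.0775] side@z [ 0.5682 -0.0758]
steel [142.9 247.4] [37. 36.] 90 [237.1 350.6] [50.1 34.9] tri [0.5752 0.2739 0.0182] gap 0.0021 top@z [0.576 0.274] side@z [0.5729 0.275 ]
```

View pics/crop1.png

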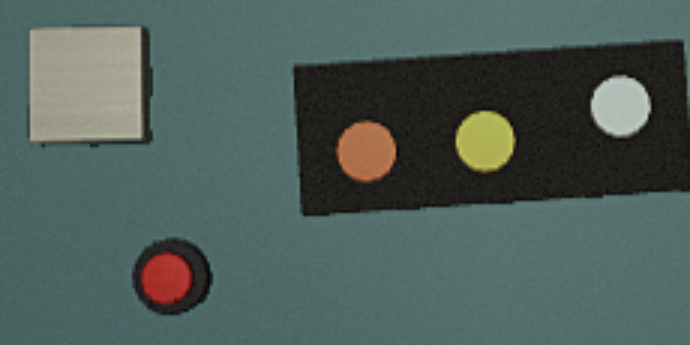

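The crop confirms the choices: red button in its black housing, orange copper disc at the left end of the mat, plain steel block at upper left. The triangulated heights (18, 8 and 18 mm) match the text within calibration. I move off high with the fingers closing.

Emit:
step_arm(moves=[[[28,-21,0],[0,0,-0.1],0],[[56,-42,0],[0,0,-0.2],0],[[84,-63,0],[0,0,-0.3],0],[[112,-84,0],[0,0,-0.4],0],[[140,-105,0],[0,0,-0.5],0],[[168,-126,0],[0,0,-0.6],0],[[196,-147,0],[0,0,-0.7],0],[[224,-168,0],[0,0,-0.8],0]])

```text
clock: 0.77
tcp_pos: [0.3581, -0.2947, 0.2497]
orientation: [-0.0, 0.831, 0.557, -0.0]
wrist_force: [0.7, 0.2, 0.2]
finger_gap: -0.0003
grip_force: 0.0
```

```bash
cat > g.py <<'E'
import sys
from h import *
def go(x,y,z):
    s=telemetry.get_state();w,a,b,c=s['orientation'];r=R.from_quat([a,b,c,w])
    print('t',round(s['clock'],2),'tcp',np.round(s['tcp_pos'],4),'q',np.round(s['joint_pos'],2),'F',np.round(s['wrist_force'],1),'gap',round(s['finger_gap'],4))
    print('tool z',np.round(r.as_matrix()[:,2],4),'shift mm',np.round(1000*r.inv().apply(np.array([x,y,z])-s['tcp_pos']),1))
if __name__=='__main__':go(*map(float,sys.argv[1:4]))
E
python3 g.py 0.45 0.2165 0.2
```

```text
t 0.77 tcp [ 0.3581 -0.2947  0.2497] q [-0.86  0.1  -0.22  1.25  0.    1.1 ] F [0.7 0.2 0.2] gap -0.0003
tool z [-3.e-04  4.e-04 -1.e+00] shift mm [ 507.7 -109.5   49.9]
```

Emit:
step_arm(moves=[[[32,-7,0],[0,0,-0.07],0],[[64,-14,0],[0,0,-0.14],0],[[96,-21,0],[0,0,-0.21],0],[[128,-28,0],[0,0,-0.28],0],[[160,-35,0],[0,0,-0.35],0],[[192,-42,0],[0,0,-0.42],0],[[224,-49,0],[0,0,-0.49],0],[[256,-56,0],[0,0,-0.56],0]])

```text
clock: 1.43
tcp_pos: [0.4042, -0.0369, 0.2498]
orientation: [-0.0, 0.645, 0.764, -0.0]
wrist_force: [0.8, -0.6, -0.9]
finger_gap: 0.0001
grip_force: 0.0
```

```bash
python3 g.py 0.45 0.2165 0.15
```

```text
t 1.43 tcp [ 0.4042 -0.0369  0.2498] q [-0.29 -0.01 -0.34  1.24 -0.    1.11] F [ 0.8 -0.6 -0.9] gap 0.0001
tool z [-3.e-04  0.e+00 -1.e+00] shift mm [242.2  87.6  99.8]
```

Emit:
step_arm(moves=[[[33,12,0],[0,0,-0.07],0],[[66,24,0],[0,0,-0.14],0],[[99,36,0],[0,0,-0.21],0],[[132,48,10],[0,0,-0.28],0],[[165,60,25],[0,0,-0.35],0],[[198,72,45],[0,0,-0.42],0],[[224,81,70],[0,0,-0.45],0],[[242,88,95],[0,0,-0.45],0]])

```text
clock: 2.1
tcp_pos: [0.4518, 0.2173, 0.1541]
orientation: [0.0, 0.458, 0.889, 0.001]
wrist_force: [0.8, -0.3, 0.1]
finger_gap: 0.0002
grip_force: 0.0
```

Run:
```python
from h import *
from g import go
im,p=shot('wrist','w1'); go(.45,.2165,.046)
h=cv2.cvtColor(im,cv2.COLOR_RGB2HSV)
m=cv2.inRange(h,np.array([0,150,90]),np.array([6,255,255]))
for c in cv2.findContours(m,0,2)[0]:
    if cv2.contourArea(c)>100:
        M=cv2.moments(c);u,v=M['m10']/M['m00'],M['m01']/M['m00'];print(u,v,cv2.contourArea(c),cv2.minEnclosingCircle(c),onz(p,u,v,.022))
```

```text
t 2.15 tcp [0.4498 0.2183 0.1489] q [ 0.29  0.23 -0.32  1.02  0.    1.24] F [-1.6  2.3 -2.9] gap 0.0001
tool z [-5.5e-03  3.0e-04 -1.0e+00] shift mm [ -2.   -0.4 102.9]
308.57004615155574 234.73157659669496 1119.5 ((312.0, 235.03260803222656), 23.054407119750977) [0.4441739  0.21359836 0.022     ]
```

View pics/w1.png

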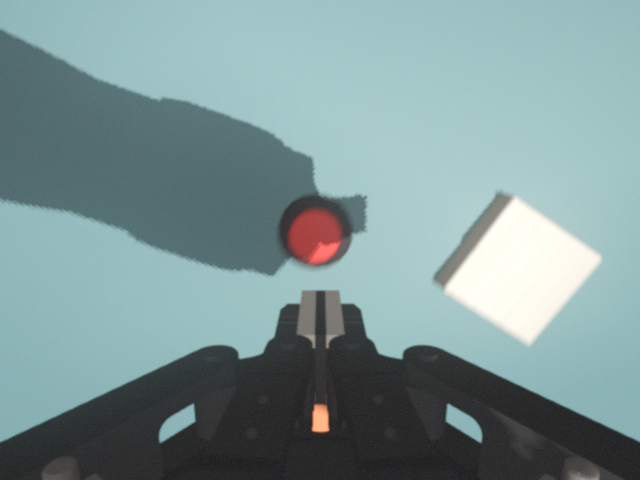

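The wrist view shows the button at about (315,236), just ahead of the fingertips at (320,300), with the steel block well clear at (525,270). I descend to just above the button.

Emit:
step_arm(moves=[[[-1,0,20],[0,0,0],0],[[-1,0,45],[0,0,0],0],[[-1,0,70],[0,0,0],0],[[-1,0,85],[0,0,0],0],[[-1,0,95],[0,0,0],0],[[-1,0,95],[0,0,0],0],[[-1,0,95],[0,0,0],0]])

```text
clock: 2.73
tcp_pos: [0.452, 0.2136, 0.0598]
orientation: [-0.0, 0.46, 0.888, -0.0]
wrist_force: [-0.6, -0.0, 0.4]
finger_gap: 0.0002
grip_force: 0.0
```

Run:
```python
from h import *
from g import go
im,p=shot('wrist','w2'); go(.449,.2165,.0355)
h=cv2.cvtColor(im,cv2.COLOR_RGB2HSV)
```

```text
t 2.78 tcp [0.4527 0.2138 0.0606] q [ 0.28  0.31 -0.45  0.8  -0.    1.24] F [-0.3 -0.4  0.1] gap 0.0
tool z [ 7.e-04  1.e-04 -1.e+00] shift mm [ 4.3 -1.5 25.1]
```

View pics/w2.png

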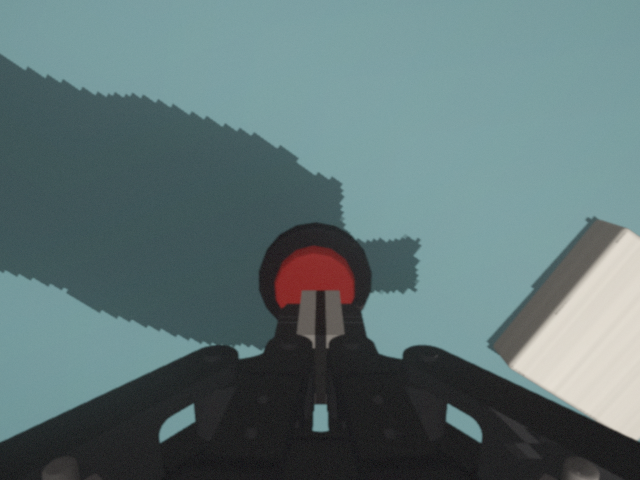

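The tip sits over the red cap (centre about (315,288), tip at (320,300)). I press now.

Emit:
step_arm(moves=[[[3,-1,10],[0,0,0],0],[[3,-1,17],[0,0,0],0],[[3,-1,21],[0,0,0],0],[[3,-1,23],[0,0,0],0],[[3,-1,24.5],[0,0,0],0],[[3,-1,24.5],[0,0,0],0],[[3,-1,24.5],[0,0,0],0]])

```text
clock: 3.37
tcp_pos: [0.4502, 0.2157, 0.036]
orientation: [0.0, 0.46, 0.888, 0.0]
wrist_force: [-0.8, -0.2, 3.0]
finger_gap: -0.0001
grip_force: 1.6
```

```bash
python3 g.py .449 .2165 .0355; python3 -c "
from h import *
import numpy as np
print(telemetry.get_state()['wrist_force'])"
```

```text
t 3.37 tcp [0.4502 0.2157 0.036 ] q [ 0.29  0.34 -0.48  0.74 -0.    1.24] F [-0.8 -0.2  3. ] gap -0.0001
tool z [ 1.e-03  3.e-04 -1.e+00] shift mm [ 1.3 -0.5  0.5]
[-0.81622999 -0.16421888  2.98296674]
```

Emit:
step_arm(moves=[[[0,0,1],[0,0,0],0],[[0,0,1.5],[0,0,0],0],[[0,0,1.5],[0,0,0],0],[[0,0,1.5],[0,0,0],0]])

```text
clock: 3.7
tcp_pos: [0.4502, 0.2158, 0.0347]
orientation: [0.0, 0.46, 0.888, 0.0]
wrist_force: [-1.2, 0.2, 7.9]
finger_gap: 0.0
grip_force: 3.7
```

At 7.9 N the button is on its stop, so it is pressed. I retreat straight up.

Emit:
step_arm(moves=[[[0,0,-15],[0,0,0],0],[[0,0,-45],[0,0,0],0],[[0,0,-80],[0,0,0],0],[[0,0,-110],[0,0,0],0],[[0,0,-125],[0,0,0],0],[[0,0,-125],[0,0,0],0],[[0,0,-125],[0,0,0],0]])

```text
clock: 4.28
tcp_pos: [0.4501, 0.2157, 0.1595]
orientation: [0.001, 0.46, 0.888, 0.0]
wrist_force: [-0.7, 0.3, -0.7]
finger_gap: 0.0002
grip_force: 0.0
```

```bash
python3 g.py .5358 .0895 .16
```

```text
t 4.28 tcp [0.4501 0.2157 0.1595] q [ 0.29  0.21 -0.31  1.04 -0.    1.24] F [-0.7  0.3 -0.7] gap 0.0002
tool z [ 1.7e-03  2.0e-04 -1.0e+00] shift mm [-152.5   -2.8   -0.4]
```

Emit:
step_arm(moves=[[[-25,0,0],[0,0,0],0],[[-55,-1,0],[0,0,0],0],[[-85,-2,0],[0,0,0],0],[[-115,-2,0],[0,0,0],0],[[-140,-3,0],[0,0,0],0],[[-152,-3,0],[0,0,0],0],[[-152,-3,0],[0,0,0],0],[[-152,-3,0],[0,0,0],0]])

```text
clock: 4.95
tcp_pos: [0.5339, 0.0895, 0.1573]
orientation: [-0.002, 0.461, 0.888, -0.001]
wrist_force: [-0.8, -0.1, 0.4]
finger_gap: -0.0004
grip_force: 0.0
```

Run:
```python
from h import *
from g import go
im,p=shot('wrist','w3'); go(.5358,.0895,.054)
h=cv2.cvtColor(im,cv2.COLOR_RGB2HSV)
m=cv2.inRange(h,np.array([3,100,100]),np.array([16,255,255]))
for c in cv2.findContours(m,0,2)[0]:
    if cv2.contourArea(c)>300:
        M=cv2.moments(c);u,v=M['m10']/M['m00'],M['m01']/M['m00'];print(u,v,cv2.contourArea(c),cv2.minEnclosingCircle(c),onz(p,u,v,.010))
```

```text
t 5.0 tcp [0.5336 0.0901 0.1577] q [ 0.02  0.3  -0.21  1.07  0.    0.97] F [ 0.   0.5 -0.7] gap 0.0
tool z [-3.e-03  3.e-04 -1.e+00] shift mm [ -2.    1.7 103.7]
320.10065237651446 235.7669462566014 2682.5 ((320.3333435058594, 235.6666717529297), 30.142343521118164) [0.53408402 0.08627254 0.01      ]
```

View pics/w3.png

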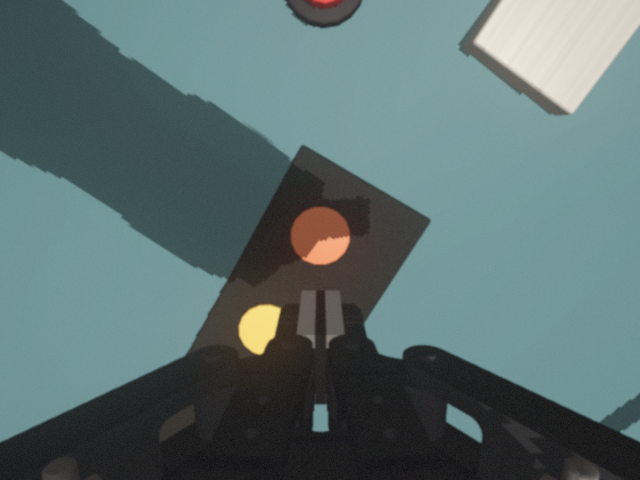

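The wrist view shows the copper disc at (320,236), straight ahead of the tip, and agrees with the first measurement within 3 mm. I descend over it.

Emit:
step_arm(moves=[[[-2,0,20],[0,0,0],0],[[-2,0,45],[0,0,0],0],[[-2,0,70],[0,0,0],0],[[-2,0,90],[0,0,0],0],[[-2,0,100],[0,0,0],0],[[-2,0,104],[0,0,0],0],[[-2,0,104],[0,0,0],0],[[-2,0,104],[0,0,0],0]])

```text
clock: 5.67
tcp_pos: [0.5364, 0.0886, 0.0558]
orientation: [0.0, 0.46, 0.888, 0.0]
wrist_force: [-0.7, 0.1, -0.2]
finger_gap: -0.0003
grip_force: 0.0
```

Run:
```python
from h import *
from g import go
im,p=shot('side','s2'); go(.535,.088,.054)
cv2.imwrite('pics/s2c.png',cv2.resize(im[200:360,230:430,::-1],None,fx=3,fy=3))
```

```text
t 5.72 tcp [0.5369 0.0885 0.0562] q [ 0.02  0.39 -0.35  0.83 -0.    0.97] F [-0.3 -0.1  1.1] gap -0.0002
tool z [ 0.002 -0.    -1.   ] shift mm [ 0.7 -1.8  2.2]
```

View pics/s2c.png

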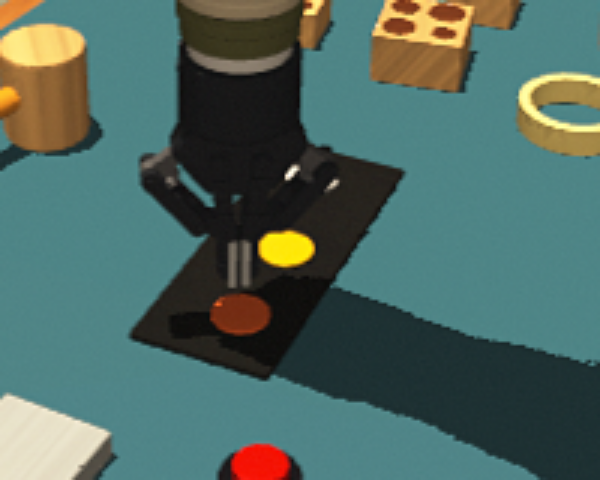

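The side view shows the closed tips at (238,285) directly above the copper disc at (240,314), about 26 mm up, with nothing else near. I hold there.

Emit:
step_arm(moves=[[[0,-1,1],[0,0,0],0],[[0,-1,1],[0,0,0],0],[[0,-1,1],[0,0,0],0],[[0,-1,1],[0,0,0],0],[[0,-1,1],[0,0,0],0],[[0,-1,1],[0,0,0],0],[[0,-1,1],[0,0,0],0],[[0,-1,1],[0,0,0],0]])

```text
clock: 6.38
tcp_pos: [0.5352, 0.0875, 0.054]
orientation: [0.0, 0.46, 0.888, -0.0]
wrist_force: [0.4, -0.4, -0.2]
finger_gap: -0.0
grip_force: 0.0
```

Emit:
step_arm(moves=[[[0,0,0],[0,0,0],0],[[0,0,0],[0,0,0],0],[[0,0,0],[0,0,0],0],[[0,0,0],[0,0,0],0],[[0,0,0],[0,0,0],0],[[0,0,0],[0,0,0],0],[[0,0,0],[0,0,0],0],[[0,0,0],[0,0,0],0]])

```text
clock: 7.05
tcp_pos: [0.5352, 0.0875, 0.054]
orientation: [0.0, 0.46, 0.888, -0.0]
wrist_force: [0.1, -0.7, -0.3]
finger_gap: -0.0001
grip_force: 0.0
```

Emit:
step_arm(moves=[[[0,0,0],[0,0,0],0],[[0,0,0],[0,0,0],0],[[0,0,0],[0,0,0],0],[[0,0,0],[0,0,0],0],[[0,0,0],[0,0,0],0],[[0,0,0],[0,0,0],0],[[0,0,0],[0,0,0],0],[[0,0,0],[0,0,0],0]])

```text
clock: 7.72
tcp_pos: [0.5352, 0.0875, 0.054]
orientation: [0.0, 0.46, 0.888, -0.0]
wrist_force: [0.2, 0.8, -0.6]
finger_gap: -0.0
grip_force: 0.0
```

Emit:
step_arm(moves=[[[0,0,0],[0,0,0],0],[[0,0,0],[0,0,0],0],[[0,0,0],[0,0,0],0],[[0,0,0],[0,0,0],0],[[0,0,0],[0,0,0],0],[[0,0,0],[0,0,0],0],[[0,0,0],[0,0,0],0],[[0,0,0],[0,0,0],0]])

```text
clock: 8.38
tcp_pos: [0.5352, 0.0875, 0.054]
orientation: [0.0, 0.46, 0.888, -0.0]
wrist_force: [-0.1, 1.1, -1.1]
finger_gap: -0.0
grip_force: 0.0
```

Emit:
step_arm(moves=[[[0,0,-15],[0,0,0],0],[[0,0,-45],[0,0,0],0],[[0,0,-75],[0,0,0],0],[[0,0,-95],[0,0,0],0],[[0,0,-105],[0,0,0],0],[[0,0,-105],[0,0,0],0],[[0,0,-105],[0,0,0],0]])

```text
clock: 8.97
tcp_pos: [0.5352, 0.0875, 0.1586]
orientation: [0.0, 0.46, 0.888, 0.0]
wrist_force: [-0.6, -1.1, -0.3]
finger_gap: 0.0001
grip_force: 0.0
```

```bash
python3 g.py .5755 .274 .16
```

```text
t 8.97 tcp [0.5352 0.0875 0.1586] q [ 0.01  0.29 -0.21  1.07 -0.    0.97] F [-0.6 -1.1 -0.3] gap 0.0001
tool z [ 3.e-04 -1.e-04 -1.e+00] shift mm [129.1 140.5  -1.4]
```

Emit:
step_arm(moves=[[[18,20,0],[0,0,0],0],[[40,44,0],[0,0,0],0],[[64,70,0],[0,0,0],0],[[90,98,0],[0,0,0],0],[[112,122,0],[0,0,0],0],[[129,140,0],[0,0,0],0],[[129,140,0],[0,0,0],0],[[129,140,0],[0,0,0],0]])

```text
clock: 9.63
tcp_pos: [0.5739, 0.2745, 0.1561]
orientation: [-0.001, 0.459, 0.889, -0.002]
wrist_force: [-0.4, 1.1, -0.9]
finger_gap: 0.0001
grip_force: 0.0
```

Run:
```python
from h import *
from g import go
im,p=shot('wrist','w4'); go(.5755,.274,.064)
h=cv2.cvtColor(im,cv2.COLOR_RGB2HSV)
m=cv2.inRange(h,np.array([0,0,130]),np.array([180,45,255])); m[:, :]=m; m[300:]=0
for c in cv2.findContours(m,0,2)[0]:
    if cv2.contourArea(c)>1500:
        r=cv2.minAreaRect(c);print(r,onz(p,*r[0],.020))
```

```text
t 9.68 tcp [0.5738 0.2734 0.1565] q [ 0.32  0.47  0.05  1.15 -0.    1.27] F [-0.9  0.5 -1.1] gap -0.0001
tool z [-0.0038 -0.0018 -1.    ] shift mm [-0.6  2.1 92.5]
((311.0038757324219, 192.22265625), (292.32098388671875, 370.52435302734375), 37.42146301269531) [0.55180928 0.29273467 0.02      ]
```

View pics/w4.png

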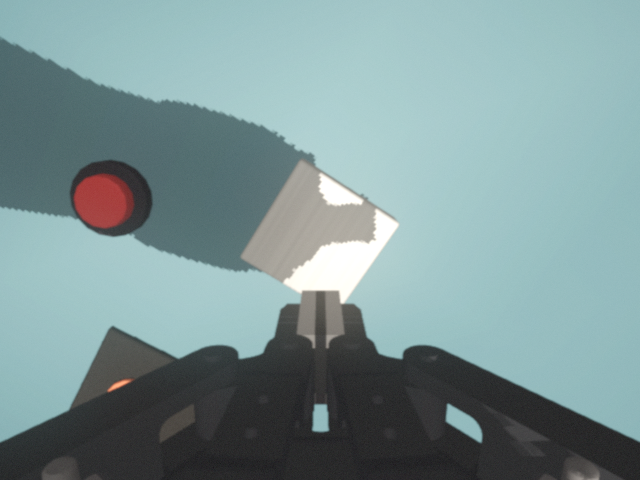

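The wrist view shows the steel block's top face centred at about (320,240), straight ahead of the tip, as copper was at this height. I descend.

Emit:
step_arm(moves=[[[0,1,18],[0,0,0],0],[[0,1,42],[0,0,0],0],[[0,1,66],[0,0,0],0],[[0,1,82],[0,0,0],0],[[0,1,90],[0,0,0],0],[[0,1,94],[0,0,0],0],[[0,1,94],[0,0,0],0],[[0,1,94],[0,0,0],0]])

```text
clock: 10.35
tcp_pos: [0.5765, 0.2738, 0.0657]
orientation: [0.0, 0.46, 0.888, 0.0]
wrist_force: [0.2, 0.4, 0.0]
finger_gap: 0.0001
grip_force: 0.0
```

Run:
```python
from h import *
from g import go
im,p=shot('side','s3'); go(.5755,.274,.064)
cv2.imwrite('pics/s3c.png',cv2.resize(im[220:400,170:400,::-1],None,fx=3,fy=3))
print(onz(imaging.camera_params('wrist'),320.5,240.5,.02))
```

```text
t 10.4 tcp [0.5768 0.2741 0.0662] q [ 0.32  0.54 -0.07  0.96 -0.    1.27] F [-0.2  0.   0.2] gap -0.0002
tool z [ 1.8e-03  4.0e-04 -1.0e+00] shift mm [ 0.7 -1.1  2.2]
[0.56436041 0.29004252 0.02      ]
```

View pics/s3c.png

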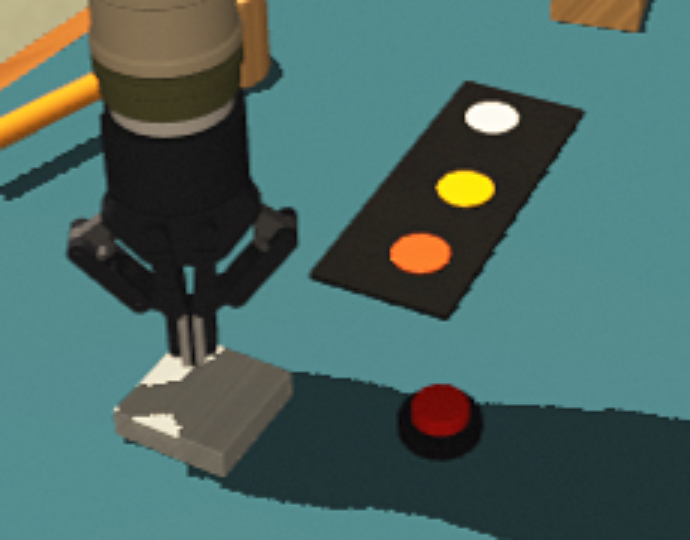

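The side view shows the tips at (192,362), above the block's top face but apparently slightly off its middle at about (203,398). I recompute the centre from the top-face corners.

Run:
```python
from h import *
s=telemetry.get_state()
def T(pos,q):
    M=np.eye(4);w,a,b,c=q;M[:3,:3]=R.from_quat([a,b,c,w]).as_matrix();M[:3,3]=pos;return M
W=imaging.camera_params('wrist')
X=np.linalg.inv(T(s['tcp_pos'],s['orientation']))@np.array(W['pose'])
# w4 pose: measured tcp, orientation with tool z tilt (-.0038,-.0018)
q=T([0,0,0],s['orientation'])[:3,:3]; z0=q[:,2]; z1=np.array([-.0038,-.0018,-1]);
q=R.from_rotvec(np.cross(z0,z1)).as_matrix()@q
M=np.eye(4);M[:3,:3]=q;M[:3,3]=[.5738,.2734,.1565]
P={'camera_matrix':W['camera_matrix'],'pose':M@X}
print('wrist',[np.round(onz(P,u,v,.02)[:2],4).tolist() for u,v in ((303,160),(399,223),(242,258),(320.5,240.5))])
p=imaging.camera_params('side');t=imaging.camera_params('top')
print('side',[np.round(onz(p,170+u/3,220+v/3,.02)[:2],4).tolist() for u,v in ((116,409),(220,347),(292,378),(222,450))])
print('top',[np.round(onz(t,u,v,.02)[:2],4).tolist() for u,v in ((115+30/3,220+28/3),(115+141/3,220+27/3),(115+142/3,220+140/3),(115+30/3,220+140/3))])
def proj(p,x):
    c=np.linalg.inv(p['pose'])@[*x,1];k=np.array(p['camera_matrix'])@[c[0],-c[1],-c[2]];return k[:2]/k[2]
tip=np.array(s['tcp_pos'])-[0,0,.019]
print('tip proj crop',(proj(p,tip)-[170,220])*3,'below',(proj(p,[tip[0],tip[1],.02])-[170,220])*3)
```

```text
wrist [[0.5367, 0.3049], [0.6083, 0.3075], [0.5398, 0.231], [0.5744, 0.2697]]
side [[0.6066, 0.3103], [0.586, 0.2388], [0.5339, 0.2393], [0.5356, 0.306]]
top [[0.6106, 0.3108], [0.6131, 0.2378], [0.5391, 0.2342], [0.5372, 0.3077]]
tip proj crop [193.5110798  353.36294853] below [196.70228935 388.50518897]
```

Emit:
step_arm(moves=[[[-1,-2,1],[0,0,0],0],[[-1,-2,1],[0,0,0],0],[[-1,-2,1],[0,0,0],0],[[-1,-2,1],[0,0,0],0],[[-1,-2,1],[0,0,0],0],[[-1,-2,1],[0,0,0],0],[[-1,-2,1],[0,0,0],0],[[-1,-2,1],[0,0,0],0]])

```text
clock: 11.07
tcp_pos: [0.5749, 0.2723, 0.0639]
orientation: [0.0, 0.46, 0.888, -0.0]
wrist_force: [0.5, 1.0, -0.5]
finger_gap: -0.0003
grip_force: 0.0
```

Emit:
step_arm(moves=[[[0,0,0],[0,0,0],0],[[0,0,0],[0,0,0],0],[[0,0,0],[0,0,0],0],[[0,0,0],[0,0,0],0],[[0,0,0],[0,0,0],0],[[0,0,0],[0,0,0],0],[[0,0,0],[0,0,0],0],[[0,0,0],[0,0,0],0]])

```text
clock: 11.73
tcp_pos: [0.5749, 0.2723, 0.0639]
orientation: [0.0, 0.46, 0.888, -0.0]
wrist_force: [0.3, 0.1, 0.6]
finger_gap: -0.0002
grip_force: 0.0
```

Emit:
step_arm(moves=[[[0,0,0],[0,0,0],0],[[0,0,0],[0,0,0],0],[[0,0,0],[0,0,0],0],[[0,0,0],[0,0,0],0],[[0,0,0],[0,0,0],0],[[0,0,0],[0,0,0],0],[[0,0,0],[0,0,0],0],[[0,0,0],[0,0,0],0]])

```text
clock: 12.4
tcp_pos: [0.5749, 0.2722, 0.064]
orientation: [0.0, 0.46, 0.888, -0.0]
wrist_force: [-0.3, -0.0, 0.8]
finger_gap: -0.0
grip_force: 0.0
```

Emit:
step_arm(moves=[[[0,0,0],[0,0,0],0],[[0,0,0],[0,0,0],0],[[0,0,0],[0,0,0],0],[[0,0,0],[0,0,0],0],[[0,0,0],[0,0,0],0],[[0,0,0],[0,0,0],0],[[0,0,0],[0,0,0],0],[[0,0,0],[0,0,0],0]])

```text
clock: 13.07
tcp_pos: [0.5749, 0.2723, 0.064]
orientation: [0.0, 0.46, 0.888, -0.0]
wrist_force: [0.0, 0.3, -0.7]
finger_gap: -0.0002
grip_force: 0.0
```

```bash
python3 -c "
from g import go
from workcell import env
go(.5748,.272,.064);print(env.hand_in())"
```

```text
t 13.07 tcp [0.5749 0.2723 0.064 ] q [ 0.32  0.54 -0.08  0.95 -0.    1.27] F [ 0.   0.3 -0.7] gap -0.0002
tool z [ 0.e+00 -1.e-04 -1.e+00] shift mm [-0.2 -0.3 -0. ]
the job is handed in; nothing more can be done
None
```

I pressed the call button to its stop, pointed at the copper blank and then the steel block for over two seconds each at about 25 mm, and handed the job in at 13 s, still pointing at the block; the hand-in gave no verdict.

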